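Hang the headphone hanger and hold it against the sprung stop

ROBOT

A 6-joint arm with a two-finger parallel gripper is mounted at the origin on the work surface. World frame = base frame: x ahead of the robot, y to its left, z up, the work surface at z = 0. Lengths are in mm, angles in degrees, forces in N, time in s.
With the tool pointing down it reaches from about 350 to 850 mm from the base axis. Payload 8.1 kg.
Tool frame: the origin (TCP) lies at the very end of the fingers, on their centre line; the grasp point (between the pads) lies 19 mm behind it (r.grip_depth is the distance from the TCP to the grasp point, in mm); z points along the fingers, y is the direction in which the jaws open and shut (so a half turn about z gives the same grasp; the last joint's range is limited). The gripper opens to 85 mm and grips with 20 to 120 N. Pads are 22 mm wide; open, the fingers measure 114 mm over their backs; the gripper's body (76 mm by 85 mm) begins 54 mm behind the grasp point. The pads swing forward as they close: fully open they stand 13 mm farther back than shut.
Start: joints at [-78.747, 7.471, 85.268, -0, 87.261, -4.893], TCP at [166.871, -576.333, 231.292] pointing down, gripper open.
Joint ranges: [-169.43, 169.43], [-51.17, 129.36], [1.28, 143.12], [-76.62, 256.62], [0, 156.53], [-152.29, 152.29]. Speed limits (degrees/s): [136.94, 136.94, 159.86, 180, 180, 180].

INTERFACE

Orientations are given as [roll, pitch, yaw] about the fixed x, y, z axes, in that order (R = Rz(yaw) Ry(pitch) Rx(roll)).
In Python, from bench import status, viewer, hand_in, r gives the robot as it stands.
- The arm moves only by the shell command python3 -m crank 'ROWS' [OPENING] [FORCE]. ROWS is a JSON object of lists of equal length, an entry for each row: "slide": the shift along the tool's x, y, z in m, a list of three; "twist": the turn about the tool's z in rad. A call has 1 to 8 rows; each row shifts and turns the commanded pose from where the row before left it, along the tool's axes as they then stand; what a row does not reach is not made up. A row lasts 1/10 s, in which the tool goes at most 50 mm and 8.59 degrees, less where a joint would pass 70% of its speed; a pose out of reach is approached as far as the arm can. A call with a gripper value outside its range is refused whole. OPENING is the closure, from 0 (fully open) to 1 (shut), set as the call begins (- or left out, the last holds). The fingers move at their own pace and stop on an object; FORCE is the grip in N (left out, the last holds). Time passes only in rows, so rows that do not move let the fingers close. It gives the time, the measured TCP pose, the force and the opening at its end, in the units of the state.
- status.sense(): the state, without advancing time (a new reading comes with each control period).
- viewer.snapshot(name): name is "side" or "top" or "wrist"; returns a dict with "img" (400x640x3 uint8, red, green, blue), "fx", "fy", "cx", "cy" (pixels), "R" (3x3) and "t" (3): a world point X has camera coordinates R X + t; the wrist camera has in their place "hand_eye" (4x4, takes a point from camera to tool coordinates, whose origin is the TCP and whose axes are the flange's). Camera axes: x right, y down, z forward; pixel columns grow to the right and rows downward; lengths in mm; the calibration is good to about 2 mm. The wrist camera is an equidistant fisheye: a pixel r from the principal point sees the ray r / f radians off the axis. A picture is of the moment at which its call begins: read the wrist's pose just before it. There is no depth.
- hand_in(): hands the job in, once; it reports no verdict.
The state is a dict: "time": time; "joint_pos": joint angles; "qd": joint speeds; "joint_efforts": joint torques, N m; "tool_pos": TCP position; "tcp_rot": TCP orientation; "ft_force": force on the tool from outside, world axes, zero at the start; "wrist_torque": the same for the moment, N m; "finger_gap": finger opening in mm.
Only numpy, scipy, OpenCV 4.12 (cv2) and the standard library are available. Lean on these libraries where they do the work, as an engineer would, in place of code of your own. Each camera call takes 0.05 s, during which the arm holds its last target.

TASK

Take the orange headphone hanger and hook its saddle down over the bare part of the steel rail, at least 80 mm clear of the sprung stop and with the hanger's arm pointing to the robot's side; then, keeping it down on the rail, slide it along to the stop and press it against the rubber pad with a steady 10 N or so (pointer in the middle of the green), so that I can tighten its screw. Finish while still holding and pressing it there, hanger upright and fully down on the rail: do not let go, never push the spring to the end of its travel, and leave the mug, the key and the handheld radio alone.

Things in the scene. Friction and masses are not known exactly. Their poses are not given: they have to be found in the camera images.
- hanger_grip (a point): Centre of the upright grip block on top of the orange rigid headphone hanger (0.25 kg, standing upright on the table at first). Block 22 mm (x) by 20 mm (y), 56 mm tall; this point is half-way up it, 68 mm above the hanger's lowest edge; the hanger is 96 mm tall. Axes: z up, y along the saddle (to lie along the rail), the arm points to -x.
- hanger: The orange hanger, origin under its centre, 68 mm below hanger_grip. Saddle below the block: an upside-down U 60 mm long (y), 34 mm wide (x); top plate 10 mm thick, its underside 30 mm above the origin; two legs 6 mm thick, 30 mm deep, 22 mm gap between. A flat arm 30 mm wide with upturned end reaches 76 mm from the centre to -x, low on the saddle. Small brass screw (look only) on the +x leg.
- hanger_seat (a point): Centre of the underside of the saddle's top plate, 30 mm above the hanger's origin: the place that rests on top of the rail.
- hanger_tip (a point): Top of the upturned end of the hanger's arm, 72 mm from the saddle's centre to -x.
- rail_mid (a point): Middle of the rail's axis. Fixed round steel bar, 14 mm in diameter, 440 mm long, axis level, 170 mm above the table. Axes: y along the rail, towards the stop; x away from the robot's side; z up. Bare from the post on the -y side to the stop. Hung right, the hanger's y lies along the rail's y, its arm to the rail's -x, its grip block's centre 45 mm above the rail's axis.
- rail: The rail with its two thin posts (18 mm across, straight below the bar, 210 mm either side of its middle, feet 90 by 50 mm). Origin on the table, 170 mm below rail_mid, same axes.
- stop: Fixed grey sprung stop on the rail. Origin on the rail's axis in the plane of the black rubber pad's face when relaxed; axes as the rail's: the pad faces -y, y points into the spring. Pad 40 mm wide, 8 mm thick, from 12 mm below to 14 mm above the rail's axis; grey housing 40 mm wide, 46 mm long, top 13 mm above the axis, begins 42 mm behind the pad's face.
- plunger (a joint): Travel of the stop's rubber pad along the stop's +y, m: 0 relaxed, 0.030 at the end of its travel. Spring of 0.8 N per mm, no preload: 10 N is 12.5 mm. A black pointer on the pad runs over a strip on the housing's top: white, then green (about 8 to 18 mm), then red.
- mug: Blue mug, 76 mm across (handle extra), 90 mm tall, origin under its centre. Leave alone.
- key: Black and brass telegraph key, base 110 x 70 mm, 44 mm tall, origin under its centre. Leave alone.
- handheld: Black handheld radio standing upright to the left of the rail, 34 x 58 mm, 170 mm tall with its aerial, origin under its centre. Leave alone.
Mind the look-alikes: they are no part of the job. Of the things that look like the hanger, the middle-sized one is meant.

How it is judged:
By the outcome, as a careful person would: the job done as asked, in the order asked, and still so for the second after the job is handed in, while the arm keeps its last pose, push and grip.
It also fails if it takes over 45 s, if anything falls off the work surface, if the arm or the gripper's body presses on something with over 40 N, if the wrist force passes 120 N, or if a joint passes its speed limit or range.

## Working session

There is one attempt and no reset: what is moved stays moved. The work goes in short steps, Python scripts to look and compute and a shell command to move; the robot and the scene stay as the last step left them, time stands still between calls to the robot, and variables do not carry over. Pictures are saved under pics/ and viewed, and the job is handed in when it is done.

```bash
ls; mkdir -p pics; python3 - <<'E'
from bench import status, viewer, r
import cv2
print(status.sense(), r.grip_depth)
for n in ("side","top","wrist"):
    s=viewer.snapshot(n); cv2.imwrite(f"pics/{n}0.png",s["img"][:,:,::-1])
    print(n,{k:v for k,v in s.items() if k!="img"})
E
```

```text
pics
{'time': 0.0, 'joint_pos': array([-7.87488384e+01,  7.51385043e+00,  8.53308622e+01, -1.47615348e-03,
        8.72625422e+01, -4.89294233e+00]), 'qd': array([-0.02525234, -0.10133016,  0.04336436, -0.06817057, -0.05646818,
       -0.02821547]), 'joint_efforts': array([-1.24955426e-03, -5.69405651e+01, -5.00551879e+01, -2.03020036e-04,
        1.53276353e-02, -2.66347183e-05]), 'tool_pos': array([ 166.73513463, -575.77763975,  230.24238704]), 'tcp_rot': array([-1.79893010e+02, -7.67924899e-03,  1.61441687e+01]), 'ft_force': array([ 0.16924523, -0.43637702, -0.59461648]), 'wrist_torque': array([-0.04047411, -0.03320348, -0.04892304]), 'finger_gap': 85.39978687765448} 18.700000000000003
side {'fx': 476.3631091252987, 'fy': 476.3631091252987, 'cx': 313.19168729292664, 'cy': 199.05114985418277, 'R': array([[-0.85636964, -0.51616932,  0.01415164],
       [-0.36800665,  0.59087133, -0.71794301],
       [ 0.36221836, -0.6200325 , -0.69595802]]), 't': array([ 464.02761203,  241.80776786, 1200.4379819 ])}
top {'fx': 405.8372338788859, 'fy': 405.8372338788859, 'cx': 327.8225183522337, 'cy': 194.74227303294902, 'R': array([[ 0.01403639, -0.99959779,  0.02464237],
       [-0.98137758, -0.01849397, -0.19119629],
       [ 0.19157512, -0.02149976, -0.98124244]]), 't': array([ 18.88085717, 506.91688521, 869.71387483])}
wrist {'fx': 309.70691628693146, 'fy': 309.70691628693146, 'cx': 319.5414966350964, 'cy': 202.7165013103391, 'hand_eye': array([[ 2.06521626e-05, -9.64882341e-01, -2.62682447e-01,
         6.60882673e+01],
       [ 9.99999109e-01, -3.30764242e-04,  1.29357985e-03,
         1.27956227e-01],
       [-1.33503831e-03, -2.62682239e-01,  9.64881474e-01,
        -1.41977050e+02],
       [ 0.00000000e+00,  0.00000000e+00,  0.00000000e+00,
         1.00000000e+00]])}
```

View pics/side0.png

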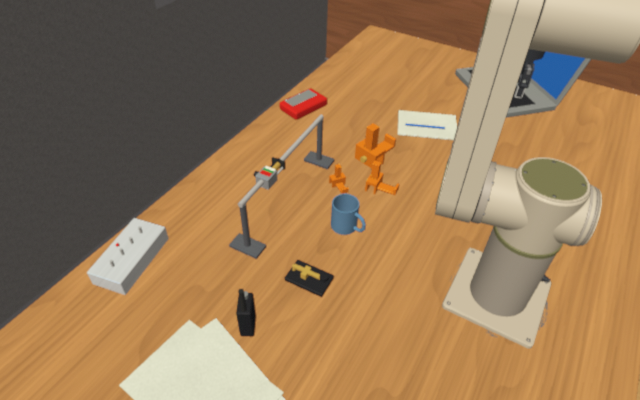

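View pics/top0.png

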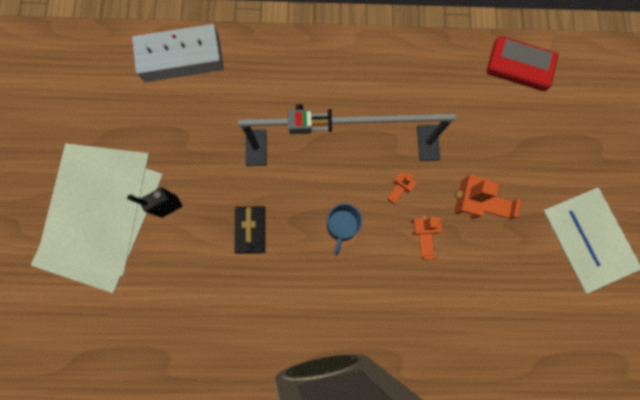

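View pics/wrist0.png

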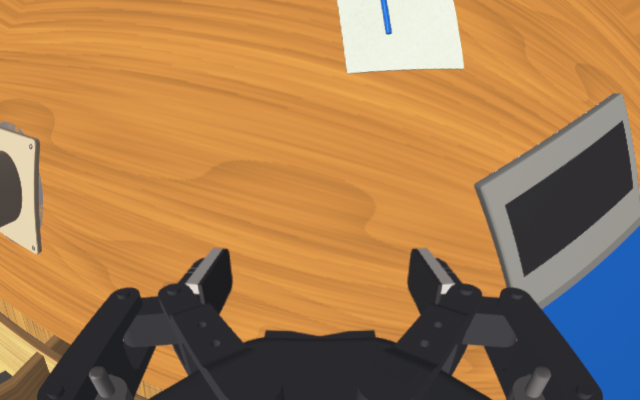

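Side and top views show three orange hangers. In the top view they are small at (402,187), middle-sized at (428,235) and large at (485,197). In the side view they are at (339,180), (378,182) and (373,148). The one wanted is the middle-sized one, top (428,235). Next I check it in close crops.

```bash
python3 - <<'E'
import cv2,numpy as np
t=cv2.imread("pics/top0.png"); s=cv2.imread("pics/side0.png")
cv2.imwrite("pics/ct.png",cv2.resize(t[160:270,370:530],None,fx=5,fy=5,interpolation=cv2.INTER_CUBIC))
cv2.imwrite("pics/cs.png",cv2.resize(s[110:210,300:420],None,fx=6,fy=6,interpolation=cv2.INTER_CUBIC))
cv2.imwrite("pics/cr.png",cv2.resize(t[95:170,230:470],None,fx=3.3,fy=3.3,interpolation=cv2.INTER_CUBIC))
E
```

```text
(no output)
```

View pics/ct.png

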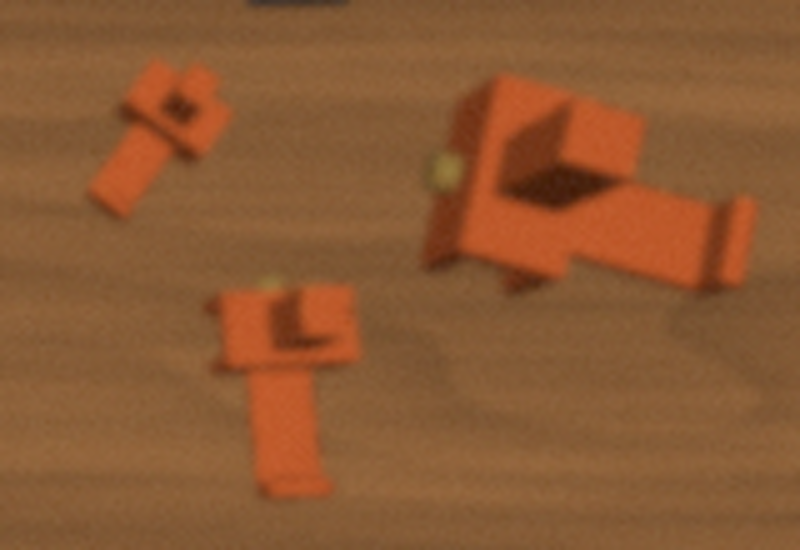

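View pics/cs.png

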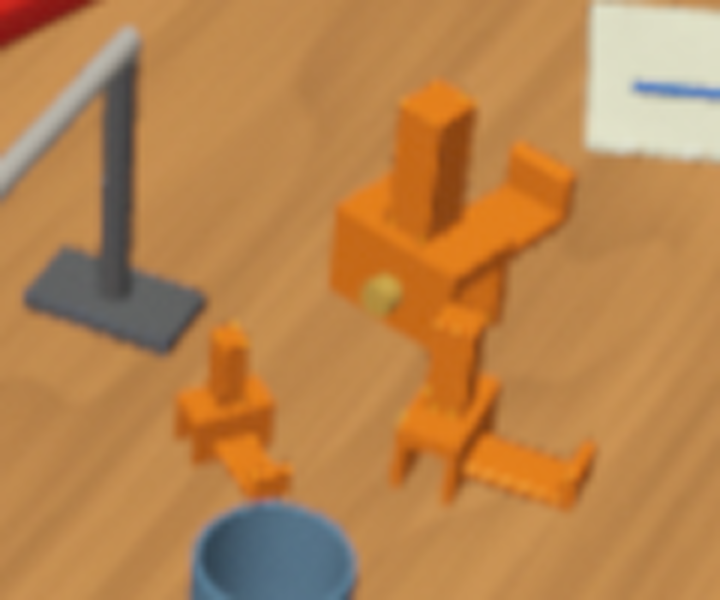

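View pics/cr.png

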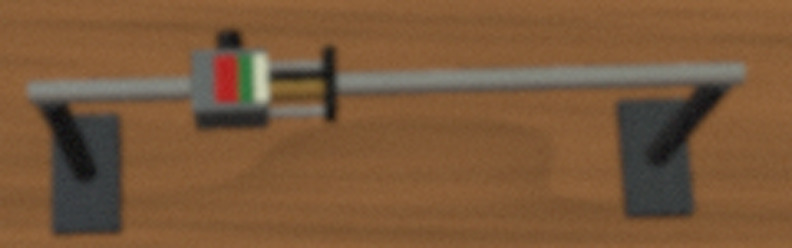

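The choice is confirmed: crop (290,390) in top, with its U saddle, screw and arm pointing to -x. The pad is at top crop (330,85) and the housing is on its left (+y) side. Now I measure.

```bash
cat > h.py <<'E'
import numpy as np
from bench import status, viewer, r
def ray(s,p):
    d=np.array([(p[0]-s["cx"])/s["fx"],(p[1]-s["cy"])/s["fy"],1.]); R=s["R"]
    return -R.T@s["t"], R.T@d
def onz(s,p,z):
    o,d=ray(s,p); return o+d*(z-o[2])/d[2]
def tri(s1,p1,s2,p2):
    A=np.zeros((3,3));b=np.zeros(3);L=[]
    for s,p in((s1,p1),(s2,p2)):
        o,d=ray(s,p); d/=np.linalg.norm(d); M=np.eye(3)-np.outer(d,d); A+=M;b+=M@o;L.append((M,o))
    X=np.linalg.solve(A,b); return X,[round(float(np.linalg.norm(M@(X-o))),2) for M,o in L]
def proj(s,X):
    c=s["R"]@np.array(X)+s["t"]; return np.round([s["fx"]*c[0]/c[2]+s["cx"],s["fy"]*c[1]/c[2]+s["cy"]],1)
E
python3 - <<'E'
from h import *
T=viewer.snapshot("top");S=viewer.snapshot("side")
c=lambda x,y:(370+x/5-.4,160+y/5-.4)
k=lambda x,y:(230+x/3.3-.35,95+y/3.3-.35)
q=lambda x,y:(300+x/6-.4,110+y/6-.4)
f=lambda v:np.round(v,1)
print("blocktop",[f(onz(T,c(*p),96)) for p in((302,290),(355,286),(360,336),(329,312))])
print("plate",[f(onz(T,c(*p),40)) for p in((218,292),(225,370),(360,362))])
print("arm base/tip z~15",[f(onz(T,c(*p),15)) for p in((248,375),(315,371),(260,480),(320,478))])
print("block side view",f(onz(S,q(460,318),96)), tri(T,c(329,312),S,q(460,318)))
print("rail ends",f(onz(T,k(28,91),170)),f(onz(T,k(745,72),170)))
print("side rail far end",f(onz(S,q(130,40),170)),"near(241,204)",f(onz(S,(241.5,204),170)))
print("rail near pad",[f(onz(T,k(*p),170)) for p in((345,82),(700,73))])
print("pad face bottom/top",[f(onz(T,k(*p),184)) for p in((336,48),(336,118),(324,48),(324,118))])
print("housing",[f(onz(T,k(*p),183)) for p in((193,52),(267,50),(195,112),(268,104))])
E
```

```text
blocktop [array([ 451.7, -190.6,   96. ]), array([ 453.8, -213.4,   96. ]), array([ 432.4, -214.7,   96. ]), array([ 442.5, -201.8,   96. ])]
plate [array([ 458.1, -167.7,   40. ]), array([ 422.7, -169.9,   40. ]), array([ 427.3, -231.4,   40. ])]
arm base/tip z~15 [array([ 423.1, -186.5,   15. ]), array([ 425.4, -217.9,   15. ]), array([ 375. , -190.7,   15. ]), array([ 376.3, -218.4,   15. ])]
block side view [ 444.4 -199.5   96. ] (array([ 443.91922869, -201.90592503,   94.23641166]), [1.3, 1.3])
rail ends [628.5 212.9 170. ] [ 651.4 -229.6  170. ]
side rail far end [ 651.8 -225.6  170. ] near(241,204) [626.5 208.3 170. ]
rail near pad [array([638.9,  19.1, 170. ]), array([ 650. , -201.4,  170. ])]
pad face bottom/top [array([655.1,  25.3, 184. ]), array([610.3,  24.8, 184. ]), array([654.9,  32.6, 184. ]), array([610.2,  32. , 184. ])]
housing [array([650.8, 112. , 183. ]), array([653.2,  67.2, 183. ]), array([612.5, 109.6, 183. ]), array([618.6,  65.8, 183. ])]
```

```bash
python3 - <<'E'
from h import *
T=viewer.snapshot("top")
c=lambda x,y:(370+x/5-.4,160+y/5-.4)
for z in (134,150): print("big block top",z,[np.round(onz(T,c(*p),z),0) for p in((570,100),(645,120),(632,182),(560,160))])
print([np.round(onz(T,c(*p),56),0) for p in((500,75),(460,250),(570,278))])
E
python3 -m crank '{"slide":[[0,0,0],[0,0,0],[0.0298,-0.0358,0],[0.0298,-0.0358,0],[0.0298,-0.0358,0],[0.0298,-0.0358,0],[0.0298,-0.0358,0],[0.0298,-0.0358,0]],"twist":[0.11,0.11,0,0,0,0,0,0]}' 0.3 40
```

```text
big block top 134 [array([ 528., -295.,  134.]), array([ 520., -326.,  134.]), array([ 494., -319.,  134.]), array([ 503., -289.,  134.])]
big block top 150 [array([ 524., -288.,  150.]), array([ 516., -319.,  150.]), array([ 491., -312.,  150.]), array([ 499., -283.,  150.])]
[array([ 558., -296.,   56.]), array([ 477., -274.,   56.]), array([ 465., -323.,   56.])]
time: 1.1
tool_pos: [332.8, -349.3, 231.4]
tcp_rot: [180.0, -0.0, 3.5]
ft_force: [1.4, 0.1, 0.2]
finger_gap: 60.0
```

```bash
python3 -m crank '{"slide":[[0.0296,-0.0355,0],[0.0296,-0.0355,0],[0.0296,-0.0355,0],[0.0296,-0.0355,0],[0,0,0]],"twist":[0,0,0,0,0]}'
cat >> h.py <<'E'
from scipy.spatial.transform import Rotation as Ro
def wrist(name=None):
    import cv2
    st=status.sense(); s=viewer.snapshot("wrist")
    if name: cv2.imwrite(name,s["img"][:,:,::-1])
    return st,s
def wray(st,s,p):
    u=np.array([(p[0]-s["cx"])/s["fx"],(p[1]-s["cy"])/s["fy"]]); th=np.linalg.norm(u)
    d=np.r_[np.sin(th)*u/max(th,1e-9),np.cos(th)]
    H=s["hand_eye"]; R=Ro.from_euler("xyz",st["tcp_rot"],degrees=True).as_matrix()
    return R@H[:3,3]+st["tool_pos"], R@(H[:3,:3]@d)
def wonz(st,s,p,z):
    o,d=wray(st,s,p); return np.round(o+d*(z-o[2])/d[2],1)
E
python3 - <<'E'
from h import *
wrist("pics/w1.png")
E
```

```text
time: 1.6
tool_pos: [443.9, -197.4, 231.4]
tcp_rot: [-179.9, -0.1, 3.9]
ft_force: [-0.1, -0.1, 0.4]
finger_gap: 59.8
```

View pics/w1.png

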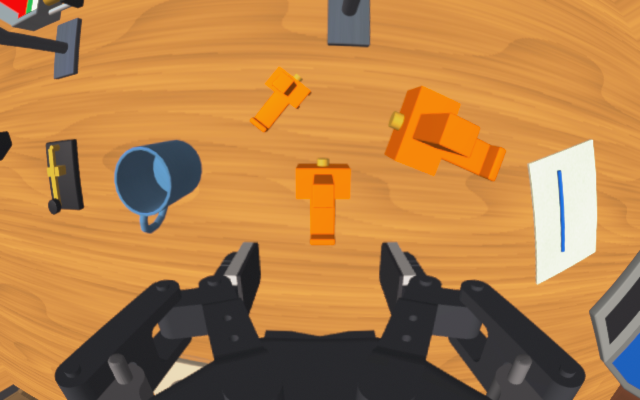

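Wrist view: the wanted hanger is at (323,200), between the fingers and below. Its yaw nearly matches the tool. I refine from its outline.

```bash
python3 - <<'E'
from h import *
import cv2
st,s=wrist(); im=s["img"]
cv2.imwrite("pics/w1c.png",cv2.resize(im[145:255,270:380,::-1],None,fx=5.4,fy=5.4,interpolation=cv2.INTER_CUBIC))
print(st["tool_pos"],st["tcp_rot"])
E
```

```text
[ 442.62933748 -199.5850215   231.31674802] [-1.79985901e+02 -1.09087355e-02  3.82946054e+00]
```

View pics/w1c.png

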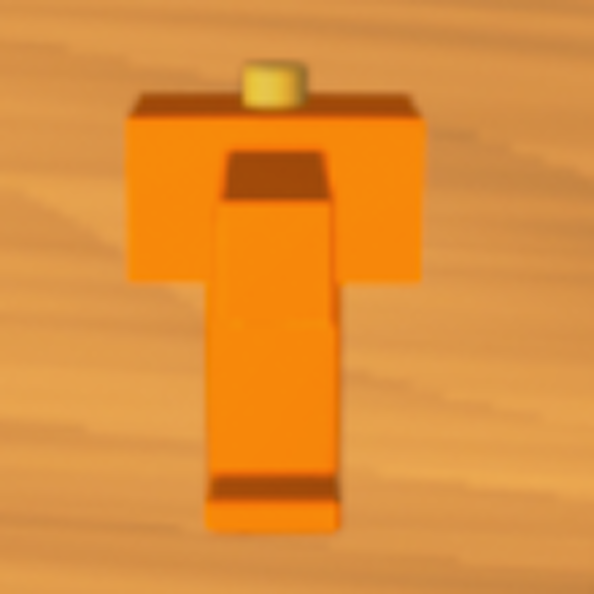

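```bash
python3 - <<'E'
from h import *
st,s=wrist(); print(st["tool_pos"],st["tcp_rot"])
c=lambda x,y:(270+x/5.4-.4,145+y/5.4-.4)
P=[wonz(st,s,c(*p),40) for p in((126,118),(426,118),(422,283),(127,283))]; print(P,np.mean(P,0))
P=[wonz(st,s,c(*p),96) for p in((219,200),(332,200),(334,322),(217,322))]; print(P,np.mean(P,0))
P=[wonz(st,s,c(*p),12) for p in((206,330),(340,330),(340,470),(206,470))]; print(P)
E
```

```text
[ 441.79310366 -201.03416302  231.26200775] [1.79986314e+02 1.93911376e-02 3.71404820e+00]
[array([ 456.3, -171.7,   40. ]), array([ 460.2, -232.1,   40. ]), array([ 425.9, -234.2,   40. ]), array([ 422. , -173.5,   40. ])] [ 441.1   -202.875   40.   ]
[array([ 451.9, -192.4,   96. ]), array([ 453.1, -211.4,   96. ]), array([ 431.8, -213.4,   96. ]), array([ 430.5, -193.3,   96. ])] [ 441.825 -202.625   96.   ]
[array([ 405. , -189.8,   12. ]), array([ 407. , -219.8,   12. ]), array([ 373.5, -222.4,   12. ]), array([ 371.5, -191.6,   12. ])]
```

```bash
python3 -m crank '{"slide":[[0,0,0.03],[0,0,0.04],[0,0,0.04],[0,0,0.03],[0,0,0.02],[0,0,0.012],[0,0,0.008],[0,0,0]],"twist":[0,0,0,0,0,0,0,0]}'
python3 - <<'E'
from h import *
st,s=wrist("pics/w2.png"); print(st["tool_pos"],st["tcp_rot"],st["ft_force"])
E
```

```text
time: 2.55
tool_pos: [440.9, -202.4, 50.9]
tcp_rot: [-180.0, 0.0, 3.5]
ft_force: [0.3, -0.1, 1.0]
finger_gap: 59.6
[ 440.89487203 -202.40489434   50.8826373 ] [-1.79976910e+02  4.37446976e-02  3.47222797e+00] [ 0.29395494 -0.14426491  1.01378781]
```

View pics/w2.png

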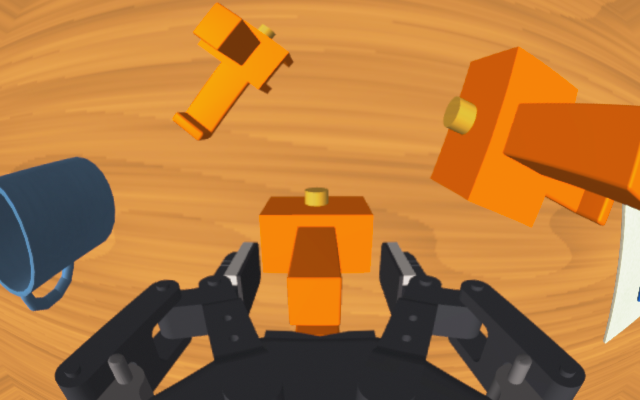

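The block sits centred between the pads (315,265). I close at 60 N and settle.

```bash
python3 -m crank '{"slide":[[0,0,0],[0,0,0],[0,0,0],[0,0,0],[0,0,0],[0,0,0],[0,0,0]],"twist":[0,0,0,0,0,0,0]}' 1 70
python3 - <<'E'
from h import *
st,s=wrist("pics/w3.png"); print(st["tool_pos"],st["tcp_rot"],st["ft_force"],st["finger_gap"])
E
```

```text
time: 3.3
tool_pos: [442.2, -202.1, 52.2]
tcp_rot: [180.0, -0.1, 3.6]
ft_force: [-1.0, 2.1, 6.6]
finger_gap: 19.2
[ 442.20164562 -202.06154844   52.17270811] [ 1.79959407e+02 -7.71479621e-02  3.55273563e+00] [-1.00361286  2.090625    6.55265412] 19.15173555591124
```

View pics/w3.png

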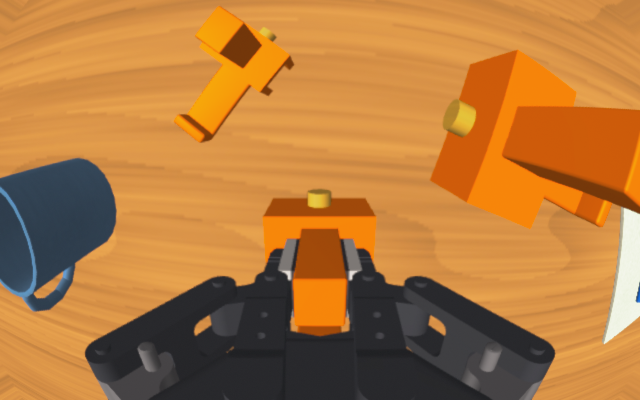

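```bash
python3 -m crank '{"slide":[[0,0,-0.005],[0,0,-0.015],[0,0,-0.03],[0,0,-0.04],[0,0,-0.04],[0,0,-0.04],[0,0,-0.03],[0,0,-0.02]],"twist":[0,0,0,0,0,0,0,0]}'
python3 -m crank '{"slide":[[0.02,-0.0075,0],[0.035,-0.0135,0],[0.035,-0.0135,0],[0.035,-0.0135,0],[0.035,-0.0135,0],[0.03,-0.0115,0],[0.015,-0.006,0],[0,0,0]],"twist":[0.007,0,0,0,0,0,0,0]}'
python3 - <<'E'
from h import *
import cv2
st,s=wrist("pics/w4.png"); print(st["tool_pos"],st["tcp_rot"],st["ft_force"],st["finger_gap"])
S=viewer.snapshot("side");cv2.imwrite("pics/s4.png",S["img"][:,:,::-1])
S=viewer.snapshot("top");cv2.imwrite("pics/t4.png",S["img"][:,:,::-1])
E
```

```text
time: 4.15
tool_pos: [441.7, -202.1, 273.9]
tcp_rot: [179.9, -0.1, 3.5]
ft_force: [0.1, -0.1, -3.0]
finger_gap: 18.7
time: 4.95
tool_pos: [642.5, -110.0, 269.5]
tcp_rot: [-179.9, 0.1, 3.3]
ft_force: [-0.5, -0.1, -3.4]
finger_gap: 18.9
[ 642.53545935 -110.04863462  269.4846808 ] [-1.79933493e+02  1.38108386e-01  3.25781945e+00] [-0.49695509 -0.11586063 -3.35428938] 18.91137874513899
```

View pics/w4.png

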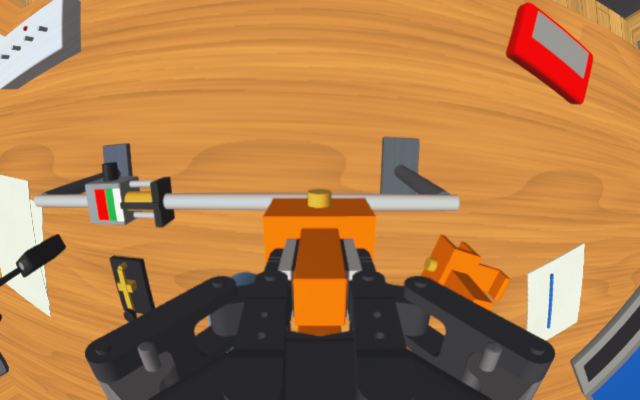

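View pics/s4.png

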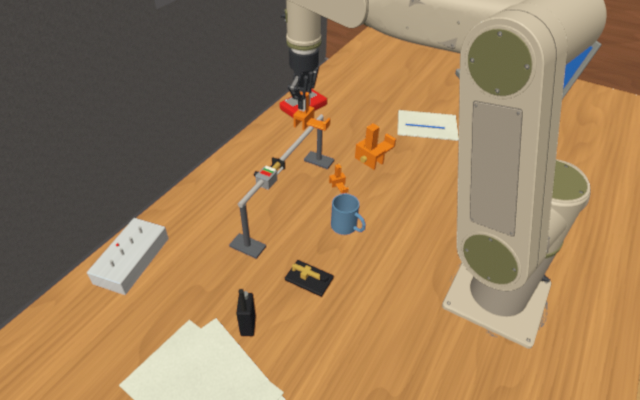

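View pics/t4.png

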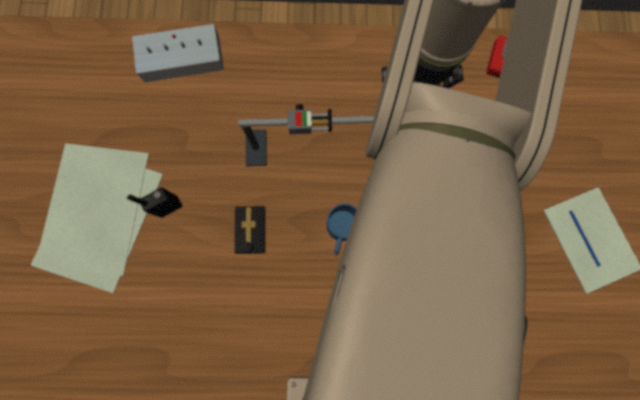

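```bash
python3 - <<'E'
from h import *
import cv2
st,s=wrist(); im=s["img"]; hsv=cv2.cvtColor(im,cv2.COLOR_RGB2HSV)
g=(hsv[...,1]<60)&(hsv[...,2]>90)
P=[]
for u in list(range(185,256,10))+list(range(388,395,6))+list(range(428,455,6)):
    v=np.where(g[185:222,u])[0]+185
    if len(v)<5: continue
    X=(wonz(st,s,(u,v.min()-.5),170)+wonz(st,s,(u,v.max()+.5),170))/2; P.append(X); print(u,v.min(),v.max(),X)
P=np.array(P); print(st["tool_pos"],st["tcp_rot"])
k=np.polyfit(P[:,1],P[:,0],1); print("x=",k,"yaw",np.degrees(np.arctan(-k[0])),"x@-110",np.polyval(k,-110))
print("pad",[wonz(st,s,p,184) for p in((172,178),(153,181))],"ends",wonz(st,s,(37,200),170),wonz(st,s,(459,203),170))
cv2.imwrite("pics/w4c.png",cv2.resize(im[150:340,20:400,::-1],None,fx=2.1,fy=2.1))
E
```

```text
185 192 206 [637.95   3.85 170.  ]
195 192 206 [638.45  -5.85 170.  ]
205 192 206 [638.9 -15.2 170. ]
215 192 206 [639.35 -24.4  170.  ]
225 192 206 [639.85 -33.35 170.  ]
235 192 207 [639.9  -42.15 170.  ]
245 192 207 [640.35 -50.75 170.  ]
255 192 207 [640.8 -59.3 170. ]
388 185 207 [ 649.65 -168.2   170.  ]
394 185 207 [ 649.95 -173.25  170.  ]
428 191 207 [ 649.15 -203.6   170.  ]
434 191 207 [ 649.5  -209.15  170.  ]
440 189 208 [ 650.25 -214.7   170.  ]
446 191 207 [ 650.15 -220.45  170.  ]
452 193 207 [ 649.55 -226.45  170.  ]
[ 640.96294595 -111.86689827  270.58389318] [-1.79991854e+02  1.00599298e-01  3.13328026e+00]
x= [-5.72732811e-02  6.37976858e+02] yaw 3.277936290751252 x@-110 644.2769184421337
pad [array([659. ,   8.4, 184. ]), array([656. ,  27.2, 184. ])] ends [626.6 210.7 170. ] [ 647.3 -233.8  170. ]
```

View pics/w4c.png

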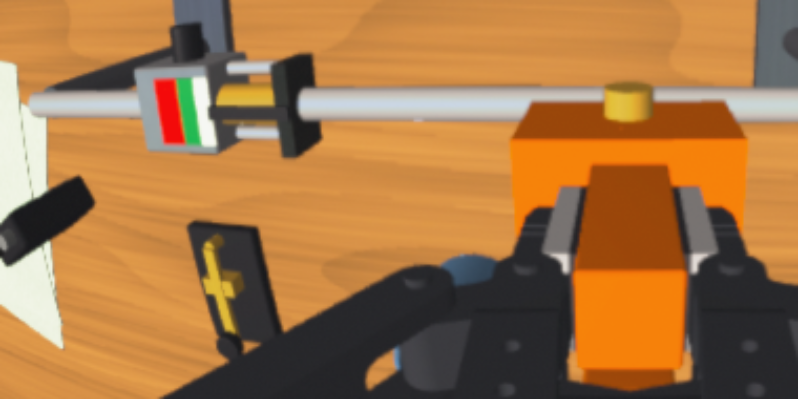

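```bash
python3 - <<'E'
from h import *
st,s=wrist(); print(st["tool_pos"],st["tcp_rot"])
for z in(257,259): print([wonz(st,s,p,z) for p in((264,216),(375.5,216))])
for i in range(4):
    st=wrist()[0]; print(st["tool_pos"])
E
```

```text
[ 640.94763837 -112.08097096  270.99780534] [-1.79999149e+02  6.01917161e-02  3.10765977e+00]
[array([655.7, -82. , 257. ]), array([ 658.9, -141.5,  257. ])]
[array([656.4, -82.3, 259. ]), array([ 659.5, -141.1,  259. ])]
[ 640.98449028 -112.18476114  271.25588241]
[ 641.08673057 -112.21265467  271.48392384]
[ 641.18704756 -112.19014218  271.61107687]
[ 641.30694871 -112.15685942  271.64934533]
```

```bash
python3 -m crank '{"slide":[[0.0039,0,0],[0,0,0.012],[0,0,0.014],[0,0,0.008],[0,0,0],[0,0,0],[0,0,0]],"twist":[0,0,0,0,0,0,0]}'
python3 - <<'E'
from h import *
import cv2
st,s=wrist("pics/w5.png"); print(st["tool_pos"],st["tcp_rot"],st["ft_force"],st["finger_gap"])
S=viewer.snapshot("side");cv2.imwrite("pics/s5.png",cv2.resize(S["img"][70:220,220:420,::-1],None,fx=4,fy=4,interpolation=cv2.INTER_CUBIC))
E
```

```text
time: 6.1
tool_pos: [645.9, -111.5, 237.9]
tcp_rot: [180.0, -0.0, 3.1]
ft_force: [0.2, -0.1, -2.8]
finger_gap: 19.2
[ 645.94899404 -111.45398302  237.87881233] [ 1.79985297e+02 -4.77893701e-02  3.14219285e+00] [ 0.20150969 -0.05597903 -2.80539028] 19.230463865931853
```

View pics/w5.png

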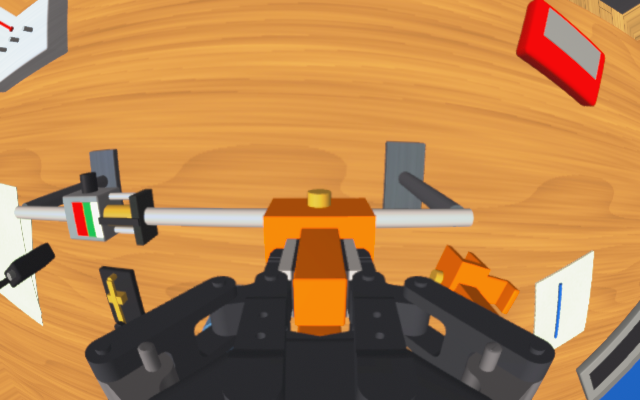

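View pics/s5.png

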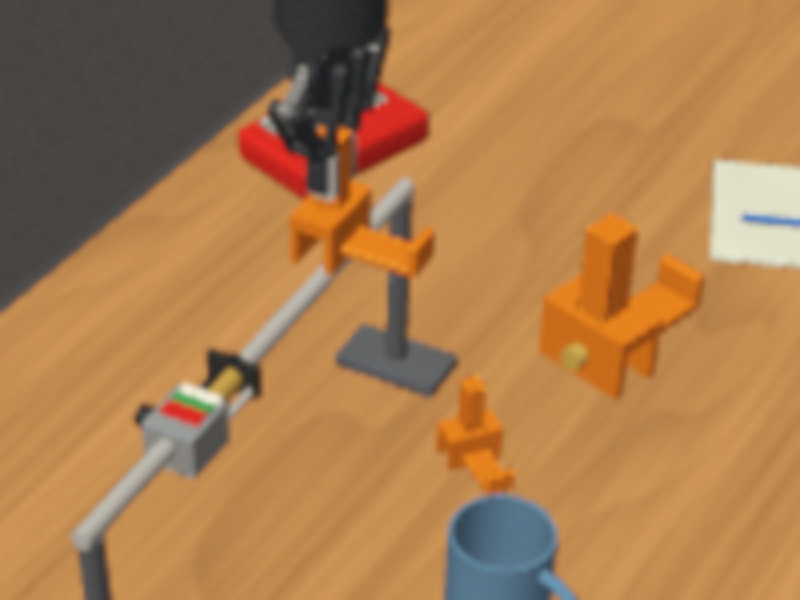

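```bash
cat > rl.py <<'E'
from h import *
import cv2
def rail(cols):
    st,s=wrist(); im=s["img"]; hsv=cv2.cvtColor(im,cv2.COLOR_RGB2HSV)
    g=(hsv[...,1]<60)&(hsv[...,2]>90); P=[]
    for u in cols:
        v=np.where(g[195:245,u])[0]+195
        if len(v)>4: P.append((wonz(st,s,(u,v.min()-.5),170)+wonz(st,s,(u,v.max()+.5),170))/2)
    P=np.array(P); k=np.polyfit(P[:,1],P[:,0],1)
    t=st["tool_pos"]; print(t,st["tcp_rot"],st["ft_force"]); print("rail yaw",np.degrees(np.arctan(-k[0])),"rail x - tool x",np.polyval(k,t[1])-t[0])
E
python3 - <<'E'
from rl import *
rail(list(range(165,260,8))+list(range(430,465,6)))
rail(list(range(165,260,8)))
E
```

```text
[ 646.0714569  -111.49271307  238.19300736] [ 1.79975480e+02 -7.64590393e-02  3.14230853e+00] [ 0.52050575  0.30380658 -1.94004864]
rail yaw 3.130009044109566 rail x - tool x -1.9668509182209846
[ 646.03587295 -111.4944195   238.12930356] [ 1.79979016e+02 -7.17538035e-02  3.13936286e+00] [ 0.16939432 -0.12409915 -3.86987527]
rail yaw 2.6935613261563525 rail x - tool x -2.5505589295215714
```

```bash
python3 -m crank '{"slide":[[-0.0012,0,0.004],[0,0,0.008],[0,0,0.008],[0,0,0.006],[0,0,0.004],[0,0,0.003],[0,0,0],[0,0,0]],"twist":[0,0,0,0,0,0,0,0]}'
python3 - <<'E'
from h import *
import cv2
st,s=wrist("pics/w6.png"); print(st["tool_pos"],st["tcp_rot"],st["ft_force"],st["wrist_torque"])
S=viewer.snapshot("side");cv2.imwrite("pics/s6.png",cv2.resize(S["img"][70:220,220:420,::-1],None,fx=4,fy=4,interpolation=cv2.INTER_CUBIC))
E
```

```text
time: 7.1
tool_pos: [644.6, -111.5, 204.5]
tcp_rot: [180.0, -0.0, 3.1]
ft_force: [0.2, -0.3, -3.1]
finger_gap: 19.0
[ 644.59168232 -111.48059512  204.51762771] [ 1.79996748e+02 -1.80311866e-02  3.13793519e+00] [ 0.18241809 -0.27572345 -3.08726381] [-0.00859959 -0.00165837 -0.01919862]
```

View pics/s6.png

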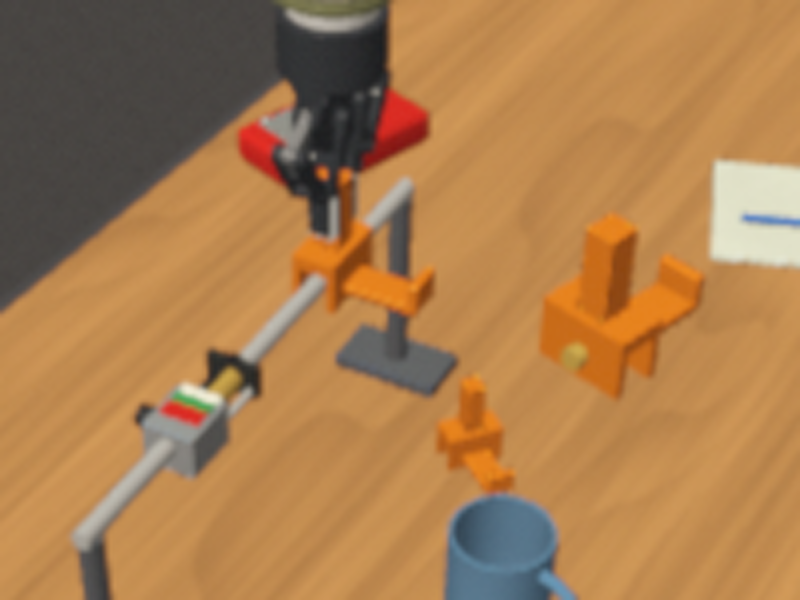

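The saddle straddles the rail with no contact force. I lower it slowly until it touches.

```bash
python3 -m crank '{"slide":[[0,0,0.002],[0,0,0.002],[0,0,0],[0,0,0]],"twist":[0,0,0,0]}'
python3 -m crank '{"slide":[[0,0,0.001],[0,0,0.001],[0,0,0],[0,0,0]],"twist":[0,0,0,0]}'
```

```text
time: 7.6
tool_pos: [644.4, -111.4, 200.1]
tcp_rot: [-180.0, 0.0, 3.1]
ft_force: [0.1, -0.3, -3.1]
finger_gap: 19.3
time: 8.0
tool_pos: [644.6, -111.5, 199.1]
tcp_rot: [180.0, -0.0, 3.1]
ft_force: [-2.2, 1.1, 3.3]
finger_gap: 19.0
```

```bash
python3 -m crank '{"slide":[[0,0,0.0005],[0,0,0],[0,0,0]],"twist":[0,0,0]}'
python3 - <<'E'
from rl import *
st,s=wrist("pics/w7.png")
for i in range(3):
    a=wrist()[0]; print(a["tool_pos"],a["ft_force"],a["wrist_torque"])
S=viewer.snapshot("side");cv2.imwrite("pics/s7.png",cv2.resize(S["img"][70:220,220:420,::-1],None,fx=4,fy=4,interpolation=cv2.INTER_CUBIC))
E
```

```text
time: 8.3
tool_pos: [644.7, -111.5, 199.1]
tcp_rot: [180.0, -0.1, 3.1]
ft_force: [-3.1, 1.4, 8.2]
finger_gap: 19.6
[ 644.703023   -111.44159408  199.08158498] [-3.3822094   0.86988676  7.14064725] [ 0.07594648  0.77262301 -0.05810024]
[ 644.70682432 -111.48998741  199.10662382] [-3.54904879  1.65104771  6.51153685] [ 0.13862359  0.78490356 -0.07728298]
[ 644.69679199 -111.47339177  199.06897158] [-4.25369783  0.89967438  5.94293647] [ 0.14435168  0.81946046 -0.0693366 ]
```

View pics/s7.png

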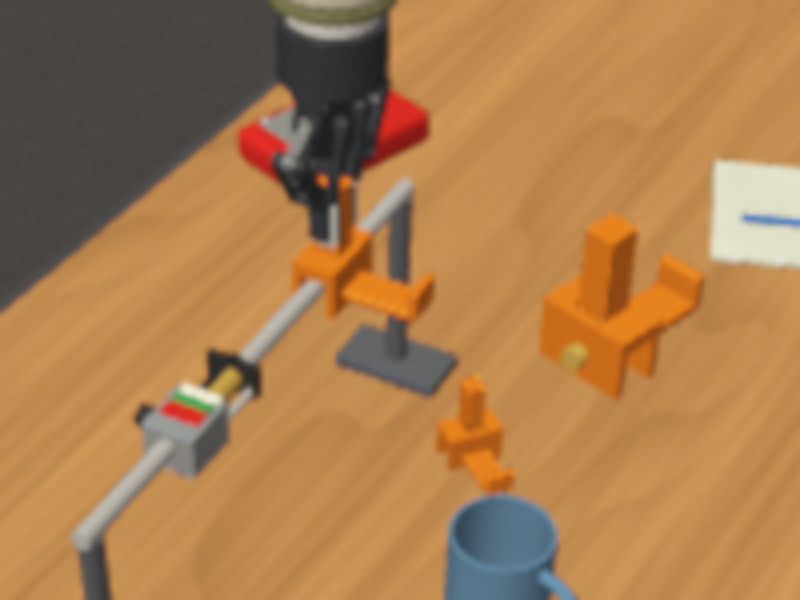

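View pics/w7.png

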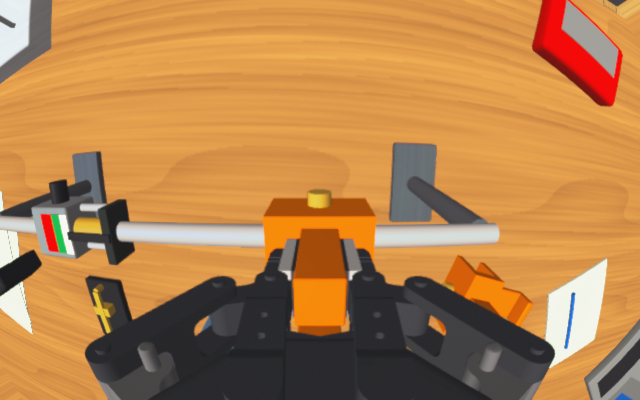

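Contact is firm (about 9 N down on the rail). Hanger face at y ≈ -81, pad face at about 18 to 25, so roughly 100 mm clear. Now I slide along tool -y.

```bash
python3 -m crank '{"slide":[[-0.0003,-0.004,0],[0,-0.008,0],[0,-0.01,0],[0,-0.01,0],[0,-0.008,0],[0,-0.004,0],[0,0,0],[0,0,0]],"twist":[0,0,0,0,0,0,0,0]}'
python3 - <<'E'
from h import *
a=status.sense(); print(a["wrist_torque"],a["tool_pos"])
E
```

```text
time: 9.35
tool_pos: [642.7, -67.2, 199.1]
tcp_rot: [180.0, -0.2, 3.2]
ft_force: [-0.9, -0.3, 6.9]
finger_gap: 19.5
[-0.28603359  0.03615952  0.0273059 ] [642.65784978 -67.24171044 199.09271056]
```

```bash
python3 -m crank '{"slide":[[0,-0.004,0],[0,-0.008,0],[0,-0.01,0],[0,-0.008,0],[0,-0.004,0],[0,-0.002,0],[0,0,0],[0,0,0]],"twist":[0,0,0,0,0,0,0,0]}'
python3 - <<'E'
from h import *
import cv2
a,s=wrist(); print(a["wrist_torque"],a["tool_pos"],a["ft_force"])
cv2.imwrite("pics/w8.png",s["img"][:,:,::-1])
S=viewer.snapshot("side");cv2.imwrite("pics/s8.png",cv2.resize(S["img"][100:220,220:380,::-1],None,fx=5,fy=5,interpolation=cv2.INTER_CUBIC))
E
```

```text
time: 10.15
tool_pos: [640.7, -31.8, 199.1]
tcp_rot: [179.9, -0.2, 3.1]
ft_force: [-0.2, -2.6, 6.3]
finger_gap: 19.2
[-0.58838646 -0.04077829 -0.04048882] [640.68569542 -31.76649103 199.0577101 ] [-0.21873264 -2.61055545  6.262274  ]
```

View pics/s8.png

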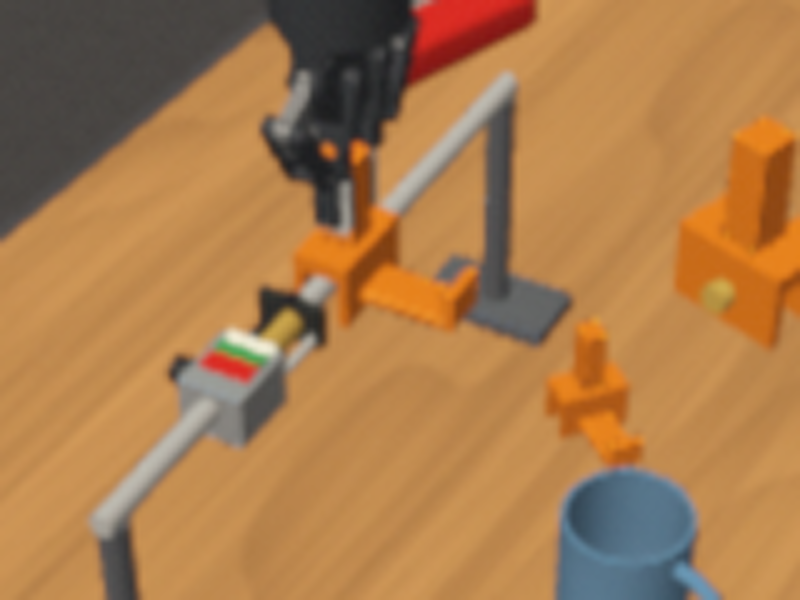

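View pics/w8.png

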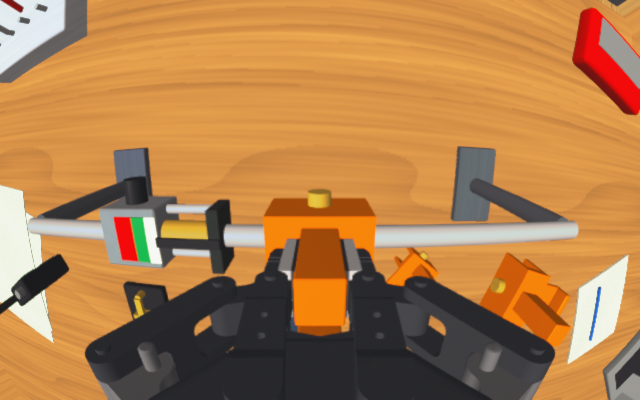

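```bash
python3 -m crank '{"slide":[[0,-0.003,0],[0,-0.005,0],[0,-0.005,0],[0,-0.003,0],[0,0,0],[0,0,0]],"twist":[0,0,0,0,0,0]}'
python3 -m crank '{"slide":[[0,-0.002,0],[0,-0.002,0],[0,0,0],[0,0,0]],"twist":[0,0,0,0]}'
python3 -m crank '{"slide":[[0,-0.002,0],[0,-0.002,0],[0,0,0],[0,0,0]],"twist":[0,0,0,0]}'
```

```text
time: 10.85
tool_pos: [639.8, -15.8, 199.1]
tcp_rot: [179.9, -0.2, 3.1]
ft_force: [-0.3, -3.7, 6.3]
finger_gap: 18.8
time: 11.25
tool_pos: [639.6, -12.2, 199.1]
tcp_rot: [179.9, -0.2, 3.1]
ft_force: [0.5, -3.5, 5.8]
finger_gap: 19.2
time: 11.65
tool_pos: [639.4, -8.2, 199.0]
tcp_rot: [179.9, -0.2, 3.1]
ft_force: [0.9, -3.0, 6.5]
finger_gap: 19.1
```

```bash
python3 -m crank '{"slide":[[0,-0.001,0],[0,-0.001,0],[0,0,0],[0,0,0]],"twist":[0,0,0,0]}'
python3 -m crank '{"slide":[[0,-0.001,0],[0,-0.001,0],[0,0,0],[0,0,0]],"twist":[0,0,0,0]}'
python3 -m crank '{"slide":[[0,-0.001,0],[0,-0.001,0],[0,0,0],[0,0,0]],"twist":[0,0,0,0]}'
python3 - <<'E'
from h import *
import cv2
a,s=wrist(); print(a["wrist_torque"],a["tool_pos"],a["ft_force"])
cv2.imwrite("pics/w9.png",cv2.resize(s["img"][160:300,90:390,::-1],None,fx=2.6,fy=2.6,interpolation=cv2.INTER_CUBIC))
E
```

```text
time: 12.05
tool_pos: [639.3, -6.3, 199.1]
tcp_rot: [179.9, -0.2, 3.1]
ft_force: [0.7, -4.3, 6.5]
finger_gap: 19.3
time: 12.45
tool_pos: [639.2, -4.4, 199.0]
tcp_rot: [179.9, -0.2, 3.1]
ft_force: [1.5, -2.9, 5.2]
finger_gap: 19.3
time: 12.85
tool_pos: [639.1, -2.7, 199.1]
tcp_rot: [179.9, -0.2, 3.1]
ft_force: [-0.0, -5.4, 6.3]
finger_gap: 19.2
[-1.19113426 -0.08323179 -0.06196834] [639.06164611  -2.67816511 199.05506989] [-0.03967878 -5.38985782  6.28915065]
```

View pics/w9.png

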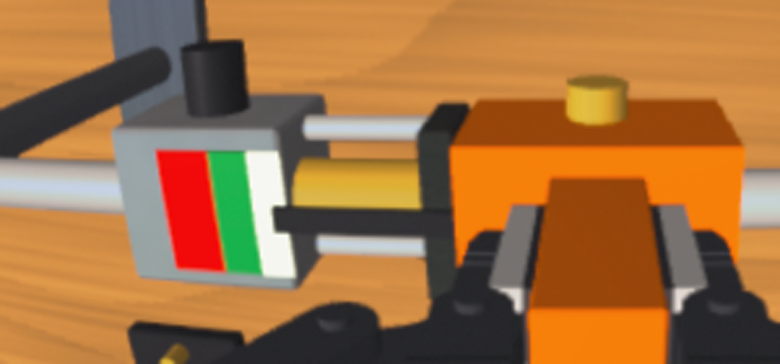

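The pad is in contact (w9 at (445,200)) and the pointer tip (274,218) is on white. About 10 mm more to go, in steps.

```bash
python3 -m crank '{"slide":[[0,-0.001,0],[0,-0.001,0],[0,-0.001,0],[0,-0.001,0],[0,0,0],[0,0,0]],"twist":[0,0,0,0,0,0]}'
python3 -m crank '{"slide":[[0,-0.001,0],[0,-0.001,0],[0,-0.001,0],[0,0,0],[0,0,0]],"twist":[0,0,0,0,0]}'
python3 - <<'E'
from h import *
import cv2
a,s=wrist(); print(a["wrist_torque"],a["tool_pos"],a["ft_force"],a["tcp_rot"])
cv2.imwrite("pics/w10.png",cv2.resize(s["img"][160:300,90:390,::-1],None,fx=2.6,fy=2.6,interpolation=cv2.INTER_CUBIC))
E
```

```text
time: 13.5
tool_pos: [638.9, 0.8, 199.1]
tcp_rot: [179.8, -0.2, 3.1]
ft_force: [0.9, -7.7, 5.7]
finger_gap: 19.1
time: 14.0
tool_pos: [638.7, 3.5, 199.1]
tcp_rot: [179.8, -0.2, 3.1]
ft_force: [0.7, -9.9, 6.2]
finger_gap: 19.5
[-1.61180348 -0.09837233 -0.0275307 ] [638.74293874   3.46750766 199.10360661] [ 0.72556249 -9.92688631  6.1689117 ] [ 1.79814795e+02 -1.56977193e-01  3.07036784e+00]
```

View pics/w10.png

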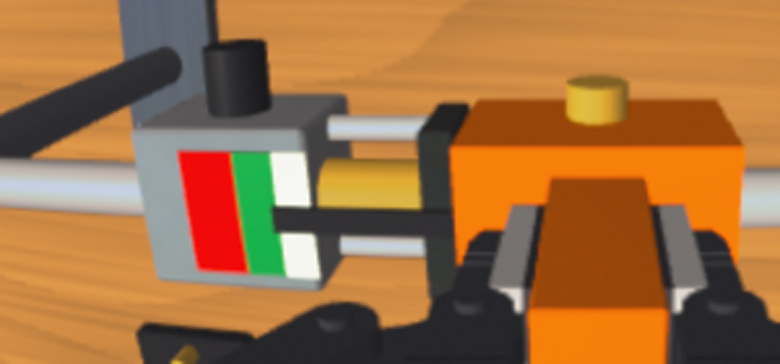

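The pointer tip (274,218) has just entered green, about 8 mm, which agrees with the force (about 6.4 N net of friction). I add about 4.5 mm.

```bash
python3 -m crank '{"slide":[[0,-0.001,0],[0,-0.001,0],[0,-0.001,0],[0,-0.001,0],[0,-0.0007,0],[0,0,0],[0,0,0],[0,0,0]],"twist":[0,0,0,0,0,0,0,0]}'
python3 - <<'E'
from h import *
import cv2
a,s=wrist(); print(a["wrist_torque"],a["tool_pos"],a["ft_force"],a["tcp_rot"])
cv2.imwrite("pics/w11.png",cv2.resize(s["img"][160:300,90:390,::-1],None,fx=2.6,fy=2.6,interpolation=cv2.INTER_CUBIC))
S=viewer.snapshot("side");cv2.imwrite("pics/s11.png",cv2.resize(S["img"][120:210,230:350,::-1],None,fx=6.5,fy=6.5,interpolation=cv2.INTER_CUBIC))
E
```

```text
time: 14.85
tool_pos: [638.5, 7.5, 199.1]
tcp_rot: [179.8, -0.2, 3.0]
ft_force: [0.8, -10.7, 4.6]
finger_gap: 19.2
[-2.01651301 -0.13938605  0.02278327] [638.52193425   7.54825692 199.10637532] [  0.77619353 -10.65704723   4.61369989] [ 1.79766807e+02 -1.57299632e-01  3.04936085e+00]
```

View pics/w11.png

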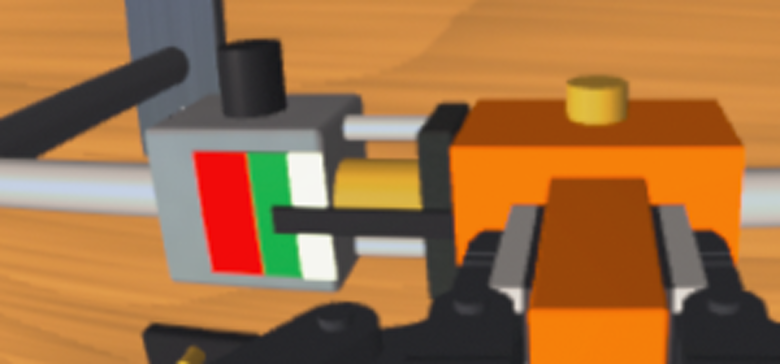

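View pics/s11.png

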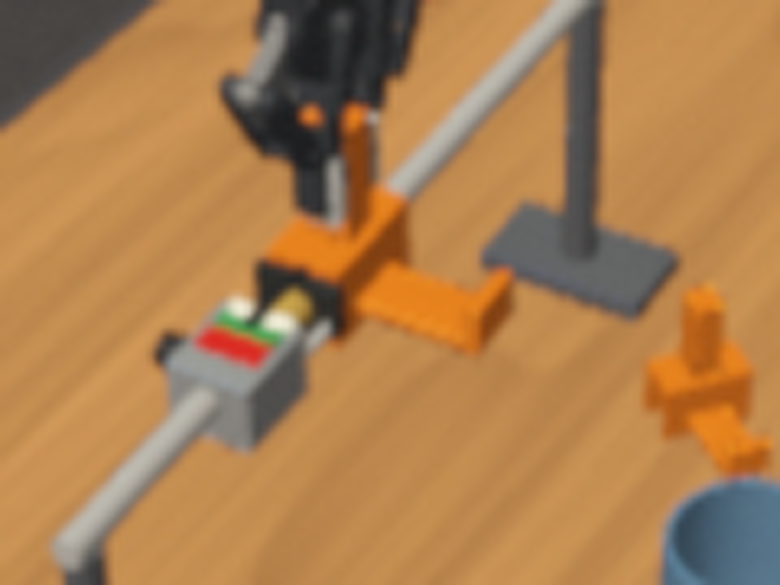

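```bash
python3 -m crank '{"slide":[[0,0,0],[0,0,0],[0,0,0],[0,0,0],[0,0,0],[0,0,0],[0,0,0],[0,0,0]],"twist":[0,0,0,0,0,0,0,0]}'
python3 - <<'E'
from rl import *
a,s=wrist(); print(a["tool_pos"],a["ft_force"],a["tcp_rot"])
im=cv2.cvtColor(s["img"],cv2.COLOR_RGB2HSV)
for v in (236,239,250,253):
    row=s["img"][v,160:225]; h=im[v,160:225]
    g=np.where((h[:,0]>50)&(h[:,0]<80)&(h[:,1]>120))[0]; w=np.where((h[:,1]<40)&(h[:,2]>200))[0]; rd=np.where(((h[:,0]<6)|(h[:,0]>174))&(h[:,1]>180))[0]
    print(v,"red",rd[[0,-1]]+160 if len(rd) else None,"green",g[[0,-1]]+160 if len(g) else None,"white",w[[0,-1]]+160 if len(w) else None)
v=244; print([int(x) for x in np.where(s["img"][v,170:230].sum(1)<130)[0][:3]+170])
cv2.imwrite("pics/s12.png",viewer.snapshot("side")["img"][:,:,::-1])
E
```

```text
time: 15.75
tool_pos: [638.5, 7.5, 199.1]
tcp_rot: [179.8, -0.2, 3.0]
ft_force: [0.8, -11.3, 5.8]
finger_gap: 19.2
[638.51249752   7.53353906 199.0625438 ] [  0.79361004 -11.28142121   5.78096965] [ 1.79770169e+02 -1.54465209e-01  3.04480610e+00]
236 red [167 185] green [188 201] white [202 215]
239 red [168 186] green [188 201] white [213 214]
250 red [170 187] green [190 203] white [205 213]
253 red [170 188] green [190 203] white [205 217]
[]
```

View pics/s12.png

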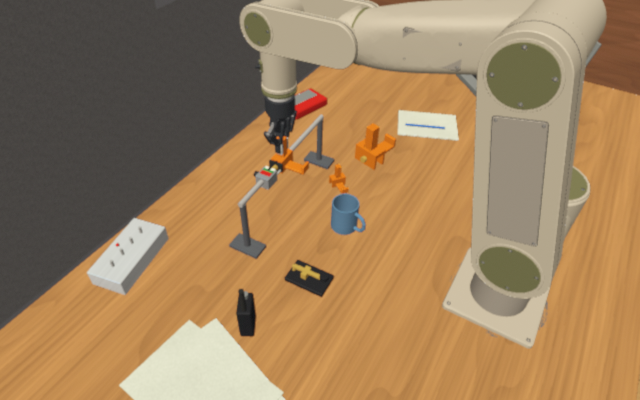

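The reading is steady: the pointer tip is at about column 195, and green runs from about 189 to 202, so it sits mid-green. I hand it in.

```bash
python3 -c "
from bench import hand_in; print(hand_in())"
```

```text
the job is handed in; nothing more can be done
None
```

The middle-sized orange hanger is on the rail and pressed against the rubber pad, still gripped, and the job is handed in at about 16 s. I hooked it over the bare rail about 100 mm clear of the stop with its arm toward the robot, then slid it along to the pad while keeping it down.

| Last check | Reading |
|---|---|
| Pointer | Mid-green: tip at about column 195, green from about 189 to 202 |
| Pad travel | About 12 mm from where contact was felt (roughly 10 N by the spring rate); the pointer read about 1 mm more, probably from viewing angle |
| Wrist force along the rail | 10.7 to 11.3 N, steady over about a second; includes some rail friction (about 3–4 N while sliding), so it is only a rough check on the pad force |
| Downward hold on the rail | About 8 N |
| Hanger tilt | About 0.2° |

The mug, key, radio and the other two hangers look undisturbed. No check failed.

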